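# Close the lid pockets, tug the toolbox lid, free its catch if caught, hold it open

### The arm

A 6-joint arm with a two-finger parallel gripper is mounted at the origin on the work surface. World frame = base frame: x ahead of the robot, y to its left, z up, the work surface at z = 0. Lengths are in m, angles in degrees, forces in N, time in s.
With the tool pointing down it reaches from about 0.35 to 0.875 m from the base axis. Payload 4.2 kg.
Tool frame: the origin (TCP) lies at the very end of the fingers, on their centre line; the grasp point (between the pads) lies 19 mm behind it; z points along the fingers, y is the line along which they close (so a half turn about z gives the same grasp; the last joint's range is limited). The gripper opens to 87 mm and grips with 3 to 60 N. Pads are 19 mm wide; open, the fingers measure 117 mm over their backs; the gripper's body (75 mm by 190 mm) begins 51 mm behind the grasp point.
Start: joints at [85.119, 22.042, 0.453, 0, -68.411, -14.817], TCP at [0.211, 0.588, 0.223] pointing down, gripper open.
Joint ranges: [-179.83, 179.83], [-69.29, 118.12], [-61.27, 80.66], [-181.25, 117.63], [-171.15, -9.14], [-177.46, 177.46]. Speed limits (degrees/s): [159.86, 159.86, 180, 180, 180, 180].

### API

Orientations are given as a 3x3 rotation matrix whose columns are the frame's x, y, z axes.
In Python, from bench import bot gives the robot as it stands.
- The arm moves only by the tool play_rows, never from a script. Its argument "plan" is a list of rows, each a list of 7 numbers: the shift along the tool's x, y, z in mm, then the turn, a rotation vector about the tool's x, y, z in rad, then the closure, from -1 (fully open) to 1 (shut), so that 0 is half open. A call has 1 to 20 rows; each row shifts and turns the commanded pose from where the row before left it, along the tool's axes as they then stand; what a row does not reach is not made up. A row lasts 1/12 s, in which the tool goes at most 41.7 mm and 7.16 degrees, less where a joint would pass 70% of its speed; a pose out of reach is approached as far as the arm can. A call is refused whole if a number of a shift passes 41.7 or a number of a turn 0.125, either way. A call with a gripper value outside its range is refused whole. The fingers move at their own pace and stop on an object; the grip force is fixed at half the most. Time passes only in rows, so rows that do not move let the fingers close. It gives the time, the measured TCP pose, the force, the opening and the grip force at its end, in the units of the state.
- bot.read_state(): the state, without advancing time (a new reading comes with each control period).
- bot.capture(name): name is "side" or "top" or "wrist"; returns the picture (480x640x3 uint8, red, green, blue); there is no depth.
- bot.camera_params(name): a dict with "vfov" (degrees; the focal length in pixels is half the picture's height over the tangent of half this angle, whatever the lens; pixels are square), "cx", "cy" (the principal point, pixels), "R" (3x3) and "t" (3): a world point X has camera coordinates R X + t; the wrist camera has in their place "T_tool_cam" (4x4, takes a point from camera to tool coordinates, whose origin is the TCP and whose axes are the flange's). Camera axes: x right, y down, z forward; pixel columns grow to the right and rows downward; lengths in m; the calibration is good to about 2 mm. The wrist camera is an equidistant fisheye: a pixel r from the principal point sees the ray r / f radians off the axis. A picture is of the moment at which its call begins: read the wrist's pose just before it. camera_params takes no time and is no camera call.
- bot.job_done(): hands the job in; it is judged then, once.
Trained networks look in the newest picture that a camera, given by its name, has taken for a name from the list of things; names that differ only in an ending like _2 or _b are one class to them, and where a whole thing is asked for, a point or a joint stands for the part that bears it (a point fixed in the world has none). Each returns a list of dicts, best first, with "confidence" (0 to 1); they miss things now and then, are a little off and sometimes report something else, mostly with a low value. They report only what shows in the picture. A call takes as long as a camera call.
- bot.look_for(camera, query): "position" ([x, y, z] in m, in world coordinates, good to about 4 mm: the middle of the surface that is visible of it).
- bot.regions_of(camera, query): "pixels" (480x640 bool, what is visible of it).
- bot.spot_point(camera, query): "position" ([x, y, z] in m, in world coordinates, good to about 4 mm: a listed point, or the origin of a listed thing).
The state is a dict: "time_s": time; "qpos": joint angles; "joint_vel": joint speeds; "joint_efforts": joint torques, N m; "ee_pos": TCP position; "tcp_rot": TCP orientation; "force": force on the tool from outside, world axes, zero at the start; "ft_torque": the same for the moment, N m; "finger_gap": finger opening in m; "gripper_force": force on a finger pad.
Only numpy, scipy, OpenCV 4.12 (cv2) and the standard library are available. Lean on these libraries where they do the work, as an engineer would, in place of code of your own. Each camera call takes 0.05 s, during which the arm holds its last target. There are 200 camera calls.

### The job

First press the two grey parts covers on the toolbox lid down until they click shut. Then, without touching the slide catch, tug the lid up by its steel tab to learn whether it is caught: if it is, let go, push the catch's fin all the way along its slot away from the tab, and take the tab again; if the lid comes up, leave the catch alone. Finish while holding the lid by its tab about half open (some 45 degrees), both covers still shut and the things around the toolbox left standing where they are.

Things in the scene. Friction and masses are not known exactly. Their poses are not given: they have to be found in the camera images.
- toolbox: black toolbox, heavy, does not move: 180 mm deep (x), 380 wide (y), 115 tall without the lid. Origin: centre of its underside, on the bench. Its x axis points from its front (the side with tab and catch, towards the robot) to its back, y to the left, z up. 'Box frame' below means this frame
- lid (a joint): the toolbox's lid, 180 x 380 x 32 mm, about 0.6 kg, hinged along the box's back top edge. Rad: 0 = shut, grows as it opens upward (stop at 1.25). It falls shut when let go. If it is caught it rises only 0.03 rad (about 7 mm at the tab) and stops hard; if not, it goes on rising for about 3 N of lift at the tab
- lid_hinge (a point): point on the lid's hinge line, at box-frame (90, 0, 115) mm; the hinge line runs along box y
- lid_tab: steel T-shaped tab on the lid's front: round crossbar 18 mm thick, 36 long (along box y), swivelling on a stem 20 wide, 9 thick, joining the lid 47 mm behind. Origin: crossbar's centre, at box-frame (-137, 40, 135) mm with the lid shut; it swings with the lid, 228 mm from the hinge. Pinch the crossbar's two ends from above: it swivels as the lid swings. 38 mm free beside each end
- catch (a joint): slide catch on the toolbox's front, right of the tab: a steel fin standing up from a housing. Metres: 0 = home, grows as the fin slides along box -y, away from the tab; 0.024 = stop, surely released. It stays where put; sliding it takes about 2 N. It starts anywhere from 0 to 0.020; where in that travel its hidden bolt lets go of the lid cannot be seen and is not told: tug the lid to learn it
- catch_grip (a point): point in the middle of the catch's fin, where to push or pinch it: fin 22 mm (x) by 12 mm (y), its top 14 mm above this point; at box-frame (-112, -105 minus the catch's travel, 136) mm. The housing below it: box-frame x -124 to -90, y -157 to -32, top at z = 105 mm
- cover_left (a joint): left parts cover on the lid, a grey flap hinged on its far edge, parallel to the lid's hinge. Rad: 0 = shut, grows as it opens upward (to 1.2); starts standing open at 0.4 to 0.8. Pressed down, it snaps past a spring detent in the last 0.1 rad (about 2.5 N at the free edge, more nearer the hinge) and stays at 0; short of that it springs up again to about 0.3
- cover_right (a joint): right parts cover on the lid, a grey flap hinged on its far edge, parallel to the lid's hinge. Rad: 0 = shut, grows as it opens upward (to 1.2); starts standing open at 0.4 to 0.8. Pressed down, it snaps past a spring detent in the last 0.1 rad (about 2.5 N at the free edge, more nearer the hinge) and stays at 0; short of that it springs up again to about 0.3
- cover_left_edge (a point): middle of the left cover's free edge, top side. The cover is 122 mm from hinge to free edge, 134 wide, 4 thick; its hinge line's middle is at box-frame (60, 95, 147) mm; shut, its top is at z = 151 mm and this point at box-frame (-62, 95, 151) mm
- cover_right_edge (a point): middle of the right cover's free edge, top side. The cover is 122 mm from hinge to free edge, 134 wide, 4 thick; its hinge line's middle is at box-frame (60, -95, 147) mm; shut, its top is at z = 151 mm and this point at box-frame (-62, -95, 151) mm
- spray_can: white-capped grey spray can, 66 mm across, 190 tall, a bystander; origin at its underside
- screw_jar: amber jar with a steel lid, 70 mm across, 90 tall, a bystander; origin at its underside
- screwdriver: screwdriver lying on the bench, a bystander
- wrench: wrench lying on the bench, a bystander
- tape_measure: yellow tape measure, 70 x 36 x 62 mm, a bystander; origin at its underside
- bit_carton: cardboard carton behind the toolbox, 70 x 160 x 60 mm, a bystander; origin at its underside
- glue_bottle: white glue bottle behind the toolbox, 56 mm across, 170 tall, a bystander; origin at its underside

How it is judged (in metres and radians):
On the way, in this order (a step that is already met when the one before it is completed fails the run):
1. both covers are clicked shut, the lid still down (value of joint each of cover_left, cover_right below 0.05 rad and value of joint lid below 0.012 rad), for 0.2 s.
2. the lid is tugged up by its tab with the catch untouched (value of joint lid above 0.018 rad and contact force between the fingers and lid_tab above 1 N and distance of catch_grip from where it was at the start of the episode below 0.003 m), for 0.1 s.
At the end, for the whole second after the job is handed in: The lid is held still between 0.6 and 1.05 rad (35 to 60 degrees) open by fingers that press on its tab (over 1 N), and both covers are shut (under 0.05 rad) (value of joint each of cover_left, cover_right below 0.05 rad and value of joint lid between 0.6 and 1.05 rad and velocity of joint lid between -0.1 and 0.1 rad/s and contact force between the fingers and lid_tab above 1 N); the arm keeps its last pose, push and grip.
It fails at once if the catch is slid (over 3 mm) though it was not holding the lid ((value of joint catch above 0.0175 m and distance of catch_grip from where it was at the start of the episode between 0.003 and 0.0055 m) or (value of joint catch above 0.0205 m and distance of catch_grip from where it was at the start of the episode between 0.003 and 0.0085 m) or (value of joint catch above 0.0235 m and distance of catch_grip from where it was at the start of the episode between 0.003 and 0.0115 m)).
It fails at once if the lid is forced up past a catch that still holds it (value of joint lid above 0.08 rad and value of joint catch below 0.007 m).
It fails at once if a bystander is knocked or moved more than 40 mm (distance of any of spray_can, screw_jar, screwdriver, wrench, tape_measure, bit_carton, glue_bottle from where it was at the start of the episode above 0.04 m).
It also fails if it takes over 72 s, if anything falls off the work surface, if the arm or the gripper's body presses on something with over 40 N, if the wrist force passes 120 N, or if a joint passes its speed limit or range.

## Working session

There is one attempt and no reset: what is moved stays moved. The work goes in short steps, Python scripts to look and compute and a tool call to move; the robot and the scene stay as the last step left them, time stands still between calls to the robot, and variables do not carry over. Pictures are saved under pics/ and viewed, at most 10 in all, crops included, and the job is handed in when it is done.

Besides the shell and the picture viewer there is one more tool, called after ">>>" as name([rows], argument=value, ...), one row to a line, values as JSON. play_rows: Moves the arm, as the interface text tells. Its arguments: {"type":"object","properties":{"plan":{"type":"array","items":{"type":"array","items":{"type":"number"}}}},"required":["plan"]}

```bash
mkdir -p pics
cat > h.py <<'E'
import numpy as np, cv2
from bench import bot
np.set_printoptions(precision=4,suppress=True)
def spots(cams,names):
    for c in cams:
        for n in names:
            r=bot.spot_point(c,n)
            print(c,n,[(np.round(d['position'],4).tolist(),round(d['confidence'],2)) for d in r[:2]])
def save(c,f):
    im=bot.capture(c); cv2.imwrite('pics/'+f,im[:,:,::-1]); return im
E
python3 - <<'E'
from h import *
a=save('side','s0.png'); b=save('top','t0.png')
cv2.imwrite('pics/both.png',cv2.resize(np.vstack([a,b])[:,:,::-1],(533,800))[:800])
spots(['side','top'],['toolbox','lid_hinge','lid_tab','catch_grip','cover_left_edge','cover_right_edge'])
s=bot.read_state();print(s['time_s'],s['ee_pos'],s['tcp_rot'],s['force'])
for c in('side','top'):print(bot.camera_params(c))
E
```

```text
side toolbox []
side lid_hinge [([0.6681, -0.014, 0.1162], 0.87)]
side lid_tab [([0.4376, -0.024, 0.1343], 0.46), ([0.7351, -0.0831, 0.0019], 0.4)]
side catch_grip [([0.4951, -0.1781, 0.1357], 0.66), ([0.5315, 0.2593, -0.0031], 0.32)]
side cover_left_edge [([0.5168, 0.0547, 0.2162], 0.7)]
side cover_right_edge [([0.5532, -0.1371, 0.2018], 0.66), ([0.7351, -0.0821, 0.0008], 0.48)]
top toolbox [([0.579, -0.0302, 0.0015], 0.89)]
top lid_hinge [([0.6671, -0.0122, 0.1157], 0.76)]
top lid_tab [([0.4359, -0.021, 0.1358], 0.64)]
top catch_grip [([0.4988, -0.1772, 0.1348], 0.58)]
top cover_left_edge [([0.5153, 0.049, 0.2186], 0.65), ([0.6657, -0.0125, 0.1156], 0.23)]
top cover_right_edge [([0.5521, -0.1365, 0.2013], 0.62)]
0.7 [0.2106 0.5884 0.2226] [[ 0.9415 -0.3371 -0.    ]
 [-0.3371 -0.9415  0.    ]
 [-0.     -0.     -1.    ]] [0.4317 0.2161 0.7117]
{'vfov': 48.42900298906844, 'cx': 313.7275741925938, 'cy': 237.4899012484574, 'R': array([[-0.9706, -0.2403, -0.0112],
       [-0.1802,  0.7571, -0.628 ],
       [ 0.1594, -0.6075, -0.7781]]), 't': array([0.5652, 0.1558, 1.2685])}
{'vfov': 45.318611404808166, 'cx': 317.5423633936449, 'cy': 234.471286477811, 'R': array([[ 0.0087, -1.    , -0.0038],
       [-0.973 , -0.0076, -0.2308],
       [ 0.2308,  0.0057, -0.973 ]]), 't': array([0.0133, 0.5777, 1.1754])}
```

View pics/t0.png

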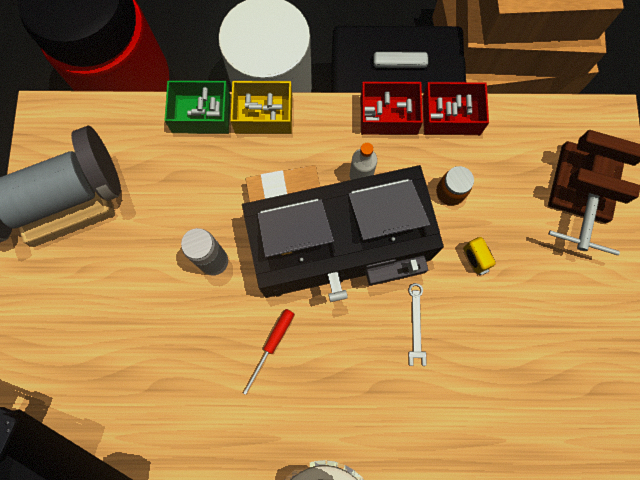

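View pics/s0.png

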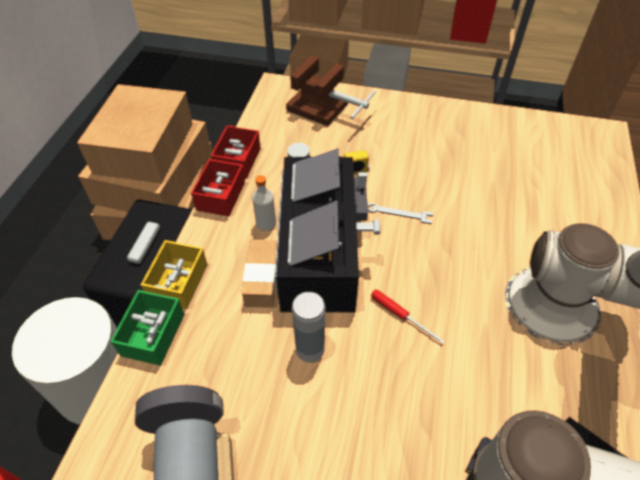

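```bash
cat >> h.py <<'E'
def fit():
    from scipy.optimize import least_squares
    H=[[.6681,-.014],[.6671,-.0122]];T=[[.4376,-.024],[.4359,-.021]];C=[[.4951,-.1781],[.4988,-.1772]];O=[[.579,-.0302]]
    L=[[.5168,.0547,.2162],[.5153,.049,.2186]];Rr=[[.5532,-.1371,.2018],[.5521,-.1365,.2013]]
    def w(p,b):
        c,s=np.cos(p[2]),np.sin(p[2]); return np.array([p[0]+c*b[0]-s*b[1],p[1]+s*b[0]+c*b[1]])
    def e(p,y,t): return np.r_[w(p,[.06-.122*np.cos(t)-.004*np.sin(t)*-1,y]),.147+.122*np.sin(t)+.004*np.cos(t)]
    def f(p):
        r=[]
        for q in H:r+=list(w(p,[.09,0])-q)
        for q in T:r+=list(w(p,[-.137,.04])-q)
        for q in C:r+=list(w(p,[-.112,-.105-p[3]])-q)
        for q in O:r+=list(w(p,[0,0])-q)
        for q in L:r+=list(e(p,.095,p[4])-q)
        for q in Rr:r+=list(e(p,-.095,p[5])-q)
        return np.array(r)
    s=least_squares(f,[.58,-.03,.2,.01,.6,.5]); return s.x,f(s.x)
def b2w(p,b):
    c,s=np.cos(p[2]),np.sin(p[2]); return np.array([p[0]+c*b[0]-s*b[1],p[1]+s*b[0]+c*b[1],b[2]])
def w2b(p,v):
    c,s=np.cos(p[2]),np.sin(p[2]); d=np.array(v[:2])-p[:2]; return np.array([c*d[0]+s*d[1],-s*d[0]+c*d[1],v[2]])
def togo(p,b,yaw=None):
    s=bot.read_state();R=np.array(s['tcp_rot']);d=b2w(p,b)-s['ee_pos']
    cur=np.arctan2(R[1,0],R[0,0]); print('shift tool mm',R.T@d*1000,'turn z',-(p[2]-cur),'tilt',R[:,2],'F',s['force'],'t',s['time_s'],'gap',s['finger_gap'])
E
python3 - <<'E'
from h import *
p,r=fit();print(p,'\n',r*1000);np.save('p.npy',p)
togo(p,[-.03,.095,.26])
R=np.array([[np.cos(p[2]),np.sin(p[2]),0],[np.sin(p[2]),-np.cos(p[2]),0],[0,0,-1]])
s=bot.read_state();d=b2w(p,[-.03,.095,.26])-s['ee_pos'];print(R.T@d*1000)
spots(['top'],['spray_can','screw_jar','glue_bottle'])
E
```

```text
[ 0.5788 -0.0321  0.2235  0.0188  0.5686  0.4322] 
 [-1.5221  1.868  -0.5221  0.068  -1.2417  0.5574  0.4583 -2.4426  1.9439
  0.4714 -1.7561 -0.4286 -0.1833 -1.8809  1.32   -3.1544 -0.1387  2.82
  2.5456 -2.5387 -1.2085  1.4981 -0.0611 -0.1085  0.8981  0.4389]
shift tool mm [479.4414 396.0698 -37.4652] turn z -0.5673513695689347 tilt [-0.  0. -1.] F [0.4317 0.2161 0.7117] t 0.7 gap 0.08711173076081663
[191.4781 591.6703 -37.4349]
top spray_can [([0.5334, 0.2555, 0.0016], 0.6)]
top screw_jar [([0.6949, -0.2896, -0.0002], 0.88)]
top glue_bottle [([0.7359, -0.0847, -0.0003], 0.86)]
```

>>> play_rows([
  [0,0,-8,0,0,-0.1134,1],
  [0,0,-8,0,0,-0.1134,1],
  [0,0,-8,0,0,-0.1134,1],
  [0,0,-7,0,0,-0.1134,1],
  [0,0,-6,0,0,-0.1136,1],
  [6,18,0,0,0,0,1],
  [12,37,0,0,0,0,1],
  [12,37,0,0,0,0,1],
  [12,37,0,0,0,0,1],
  [12,37,0,0,0,0,1],
  [12,37,0,0,0,0,1],
  [12,37,0,0,0,0,1],
  [12,37,0,0,0,0,1],
  [12,37,0,0,0,0,1],
  [12,37,0,0,0,0,1],
  [12,37,0,0,0,0,1],
  [12,37,0,0,0,0,1],
  [12,37,0,0,0,0,1],
  [12,37,0,0,0,0,1],
  [12,37,0,0,0,0,1],
])

```text
time_s: 2.52
ee_pos: [0.4997, 0.1025, 0.26]
tcp_rot: [[0.975, 0.222, 0.001], [0.222, -0.975, 0.0], [0.001, -0.0, -1.0]]
force: [0.9, 0.8, -0.2]
finger_gap: 0.0004
gripper_force: 0.0
```

Run:
```python
from h import *
p=np.load('p.npy');togo(p,[-.03,.095,.26])
```

```text
shift tool mm [17.3092 53.7652 -0.0283] turn z 0.00010246300529681562 tilt [ 0.0009  0.0005 -1.    ] F [ 0.8864  0.8272 -0.2269] t 2.5167 gap 0.0003775010362543282
```

>>> play_rows([
  [8,27,0,0,0,0,1],
  [8,26,0,0,0,0,1],
  [0,0,15,0,0,0,1],
  [0,0,15,0,0,0,1],
  [0,0,15,0,0,0,1],
  [0,0,15,0,0,0,1],
  [0,0,15,0,0,0,1],
  [0,0,12,0,0,0,1],
  [0,0,10,0,0,0,1],
  [0,0,8,0,0,0,1],
  [0,0,3,0,0,0,1],
  [0,0,0,0,0,0,1],
])

```text
time_s: 3.52
ee_pos: [0.5263, 0.0561, 0.1516]
tcp_rot: [[0.975, 0.222, -0.0], [0.222, -0.975, -0.0], [-0.0, 0.0, -1.0]]
force: [1.1, -0.1, -0.1]
finger_gap: 0.0009
gripper_force: 0.0
```

>>> play_rows([
  [0,0,2,0,0,0,1],
  [0,0,1,0,0,0,1],
  [0,0,0,0,0,0,1],
])

```text
time_s: 3.77
ee_pos: [0.5269, 0.0563, 0.1508]
tcp_rot: [[0.975, 0.222, 0.002], [0.222, -0.975, 0.0], [0.002, 0.0, -1.0]]
force: [-3.7, 0.3, 10.0]
finger_gap: 0.0002
gripper_force: 5.0
```

Run:
```python
from h import *
p=np.load('p.npy');s=bot.read_state();print(w2b(p,s['ee_pos']))
save('side','s1.png')[100:340,180:420]
cv2.imwrite('pics/s1c.png',cv2.resize(cv2.imread('pics/s1.png')[120:320,240:440],(600,600)))
```

```text
[-0.031   0.0977  0.1508]
```

View pics/s1c.png

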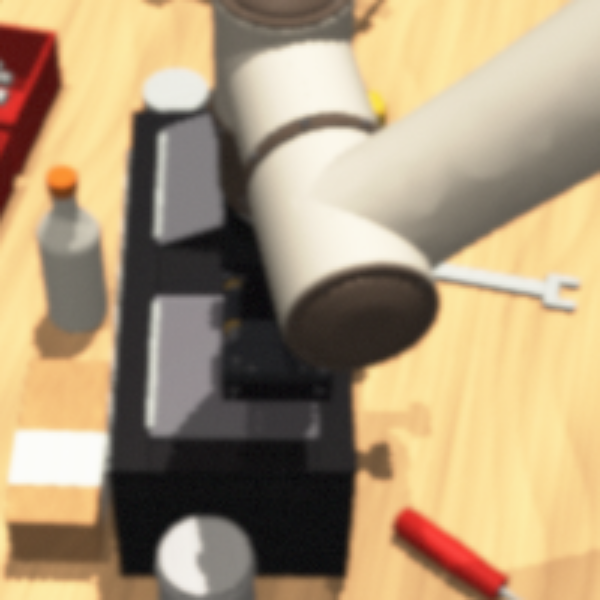

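The left cover lies flat under the gripper (crop pixels around 230,380); the right cover (190,180) is still open. The contact at z = 0.151 matches the shut height. Next is the right cover.

>>> play_rows([
  [0,0,-25,0,0,0,1],
  [0,0,-35,0,0,0,1],
  [0,0,-40,0,0,0,1],
  [0,20,0,0,0,0,1],
  [0,38,0,0,0,0,1],
  [0,38,0,0,0,0,1],
  [0,38,0,0,0,0,1],
  [0,36,0,0,0,0,1],
  [0,20,0,0,0,0,1],
  [0,0,16,0,0,0,1],
  [0,0,16,0,0,0,1],
  [0,0,15,0,0,0,1],
  [0,0,15,0,0,0,1],
  [0,0,12,0,0,0,1],
  [0,0,10,0,0,0,1],
  [0,0,9,0,0,0,1],
  [0,0,5,0,0,0,1],
  [0,0,2,0,0,0,1],
  [0,0,1,0,0,0,1],
  [0,0,0,0,0,0,1],
])

```text
time_s: 5.48
ee_pos: [0.5683, -0.1294, 0.1507]
tcp_rot: [[0.975, 0.223, 0.0], [0.223, -0.975, -0.001], [0.0, 0.001, -1.0]]
force: [-7.3, 0.9, 12.7]
finger_gap: 0.0007
gripper_force: 6.7
```

Lift, then look at the whole scene from the side and refine the tab.

>>> play_rows([
  [0,0,-25,0,0,0,1],
  [0,0,-35,0,0,0,-0.4],
  [-30,0,-35,0,0,0,-0.4],
  [-35,-30,-15,0,0,0,-0.4],
  [-35,-35,0,0,0,0,-0.4],
  [-30,-30,0,0,0,0,-0.4],
  [-20,-25,0,0,0,0,-0.4],
  [0,0,0,0,0,0,-0.4],
  [0,0,0,0,0,0,-0.4],
])

```text
time_s: 6.23
ee_pos: [0.4112, -0.0515, 0.2532]
tcp_rot: [[0.975, 0.224, 0.004], [0.224, -0.975, 0.001], [0.004, -0.0, -1.0]]
force: [1.1, 0.5, 0.8]
finger_gap: 0.0455
gripper_force: 0.0
```

Run:
```python
from h import *
p=np.load('p.npy')
a=save('side','s2.png');b=save('wrist','w2.png')
cv2.imwrite('pics/c2.png',cv2.resize(np.hstack([cv2.resize(a[120:320,240:440],(480,480)),b])[:,:,::-1],(800,343)))
spots(['side','wrist'],['lid_tab','cover_left_edge','cover_right_edge'])
print('exp tab',b2w(p,[-.137,.04,.135]))
for y in(.095,-.095):print('exp shut',b2w(p,[-.062,y,.151]))
togo(p,[-.137,.04,.116])
```

```text
side lid_tab [([0.5404, -0.1372, 0.1487], 0.68), ([0.4378, -0.0216, 0.1336], 0.62)]
side cover_left_edge [([0.4966, 0.048, 0.151], 0.77)]
side cover_right_edge [([0.5382, -0.1388, 0.1471], 0.61)]
wrist lid_tab [([0.5007, -0.1801, 0.1345], 0.66), ([0.4391, -0.0248, 0.1327], 0.62)]
wrist cover_left_edge [([0.4969, 0.049, 0.1513], 0.91)]
wrist cover_right_edge [([0.5398, -0.1376, 0.149], 0.83)]
exp tab [ 0.4364 -0.0234  0.135 ]
exp shut [0.4973 0.0468 0.151 ]
exp shut [ 0.5394 -0.1385  0.151 ]
shift tool mm [ 30.3776 -23.1183 135.6381] turn z -0.0011885946112017987 tilt [-0.0009 -0.0003 -1.    ] F [-0.2938  0.0436  0.2255] t 6.6333 gap 0.06045962949905462
```

View pics/c2.png

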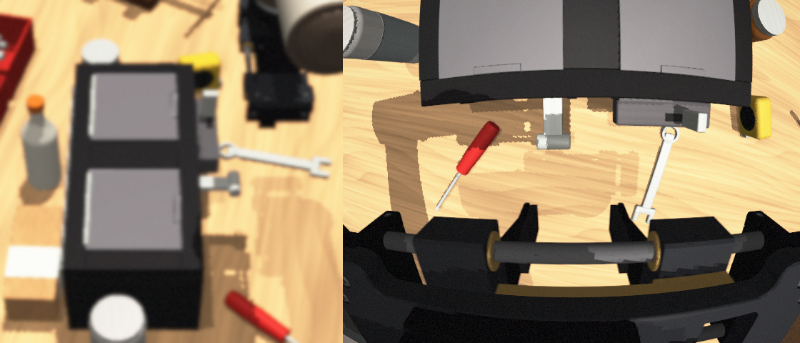

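Both covers lie flush (crop left; wrist view shows the tab crossbar at about (553,142), the catch fin at (703,120)), and every point agrees with the fit to 2 mm. I take the tab now.

>>> play_rows([
  [15,-12,15,0,0,0,-0.4],
  [15,-11,25,0,0,0,-0.4],
  [0,0,25,0,0,0,-0.4],
  [0,0,25,0,0,0,-0.4],
  [0,0,20,0,0,0,-0.4],
  [0,0,15,0,0,0,-0.4],
  [0,0,10,0,0,0,-0.4],
  [0,0,0,0,0,0,1],
  [0,0,0,0,0,0,1],
  [0,0,0,0,0,0,1],
  [0,0,0,0,0,0,1],
])

```text
time_s: 7.55
ee_pos: [0.4364, -0.0231, 0.1179]
tcp_rot: [[0.975, 0.221, 0.002], [0.221, -0.975, 0.0], [0.002, 0.0, -1.0]]
force: [-0.9, 0.4, 0.1]
finger_gap: 0.0419
gripper_force: 0.0
```

Run:
```python
from h import *
p=np.load('p.npy')
togo(p,[-.137,.04,.116])
```

```text
shift tool mm [-0.1387  0.2984  1.922 ] turn z -0.0001668286527420071 tilt [ 0.0019  0.0004 -1.    ] F [-0.9217  0.3914  0.0652] t 7.55 gap 0.04192915209976011
```

>>> play_rows([
  [0,0,1,0,0,0,1],
  [0,0,0,0,0,0,1],
  [0,0,0,0,0,0,1],
])

```text
time_s: 7.8
ee_pos: [0.4366, -0.0238, 0.1173]
tcp_rot: [[0.975, 0.222, 0.002], [0.222, -0.975, -0.001], [0.002, 0.002, -1.0]]
force: [1.0, -4.7, 4.2]
finger_gap: 0.0354
gripper_force: 30.0
```

>>> play_rows([
  [0,0,-2,0,0,0,1],
  [0,0,-2,0,0,0,1],
  [0,0,-2,0,0,0,1],
  [0,0,0,0,0,0,1],
  [0,0,0,0,0,0,1],
  [0,0,0,0,0,0,1],
])

```text
time_s: 8.3
ee_pos: [0.437, -0.0237, 0.1225]
tcp_rot: [[0.975, 0.222, 0.003], [0.222, -0.975, -0.001], [0.003, 0.001, -1.0]]
force: [4.8, -5.6, -4.0]
finger_gap: 0.0356
gripper_force: 30.0
```

>>> play_rows([
  [0,0,-2,0,0,0,1],
  [0,0,-1,0,0,0,1],
  [0,0,-1,0,0,0,1],
  [0,0,0,0,0,0,1],
  [0,0,0,0,0,0,1],
])

```text
time_s: 8.72
ee_pos: [0.4375, -0.0236, 0.1266]
tcp_rot: [[0.975, 0.222, 0.005], [0.222, -0.975, -0.0], [0.004, 0.001, -1.0]]
force: [6.4, -5.9, -5.0]
finger_gap: 0.035
gripper_force: 30.0
```

>>> play_rows([
  [0.5,0,-2,0,0,0,1],
  [0.5,0,-2,0,0,0,1],
  [0,0,0,0,0,0,1],
  [0,0,0,0,0,0,1],
])

```text
time_s: 9.05
ee_pos: [0.4381, -0.0235, 0.1305]
tcp_rot: [[0.975, 0.222, 0.004], [0.222, -0.975, -0.0], [0.003, 0.001, -1.0]]
force: [4.7, -6.2, -4.2]
finger_gap: 0.0356
gripper_force: 30.0
```

Run:
```python
from h import *
p=np.load('p.npy')
for c in('side','top'): save(c,'x%s.png'%c)
spots(['side','top'],['lid_tab','cover_left_edge','cover_right_edge'])
togo(p,[-.137,.04,.116])
```

```text
side lid_tab [([0.4964, -0.1766, 0.1359], 0.31)]
side cover_left_edge [([0.5004, 0.0505, 0.1613], 0.68)]
side cover_right_edge [([0.5421, -0.1355, 0.1587], 0.68), ([0.5445, -0.3352, 0.0028], 0.52)]
top lid_tab []
top cover_left_edge [([0.4966, 0.0472, 0.1657], 0.58)]
top cover_right_edge [([0.5411, -0.1359, 0.1592], 0.67)]
shift tool mm [-1.7019 -0.4303 14.4262] turn z 0.0004347413967706326 tilt [ 0.0035 -0.0006 -1.    ] F [ 4.8904 -6.4579 -4.9246] t 9.45 gap 0.03574882158657307
```

The edges of both covers have risen about 9 mm and the force stays flat at about 4 to 5 N well past the 7 mm stop. The lid is free, so the catch stays alone and I follow the arc.

>>> play_rows([
  [1,0,-6,0,0,0,1],
  [1.1,0,-5.9,0,0,0,1],
  [2.7,0,-11.8,0,0,0,1],
  [3.3,0,-11.6,0,0,0,1],
  [3.9,0,-11.4,0,0,0,1],
  [4.5,0,-11.2,0,0,0,1],
  [0,0,0,0,0,0,1],
])

```text
time_s: 10.03
ee_pos: [0.4548, -0.0195, 0.1899]
tcp_rot: [[0.975, 0.222, 0.005], [0.222, -0.975, -0.0], [0.005, 0.001, -1.0]]
force: [4.7, -5.4, -5.3]
finger_gap: 0.0356
gripper_force: 30.0
```

```bash
cat >> h.py <<'E'
def lid(p):
    s=bot.read_state(); b=w2b(p,s['ee_pos']);x,z=b[0]-.09,b[2]+.0175-.115
    print('r',np.hypot(x,z),'lid',np.arctan2(z,-x)-.088,'F',s['force'],'gap',s['finger_gap'],s['gripper_force'])
E
python3 - <<'E'
from h import *
lid(np.load('p.npy'))
E
```

```text
r 0.22772796731391123 lid 0.3295765068140296 F [ 4.6807 -5.392  -5.3425] gap 0.03555025412949807 29.999271221458912
```

>>> play_rows([
  [5.1,0,-10.9,0,0,0,1],
  [5.7,0,-10.7,0,0,0,1],
  [6.2,0,-10.3,0,0,0,1],
  [6.8,0,-10,0,0,0,1],
  [7.3,0,-9.6,0,0,0,1],
  [7.8,0,-9.2,0,0,0,1],
  [8.3,0,-8.8,0,0,0,1],
  [8.7,0,-8.3,0,0,0,1],
  [4.6,0,-4,0,0,0,1],
  [2,0,-1.5,0,0,0,1],
  [0,0,0,0,0,0,1],
  [0,0,0,0,0,0,1],
  [0,0,0,0,0,0,1],
  [0,0,0,0,0,0,1],
])

```text
time_s: 11.2
ee_pos: [0.5132, -0.0057, 0.2706]
tcp_rot: [[0.975, 0.221, -0.001], [0.221, -0.975, -0.0], [-0.001, 0.0, -1.0]]
force: [2.3, -5.2, -4.8]
finger_gap: 0.036
gripper_force: 30.0
```

Run:
```python
from h import *
lid(np.load('p.npy'))
a=save('side','s3.png');b=save('top','t3.png')
cv2.imwrite('pics/c3.png',np.hstack([cv2.resize(a[100:340,220:460],(400,400)),cv2.resize(b[130:330,220:420],(400,400))])[:,:,::-1])
```

```text
r 0.2278452349033305 lid 0.7751221558018694 F [ 2.3098 -5.173  -4.8489] gap 0.03602490266465962 29.999264543876052
```

View pics/c3.png

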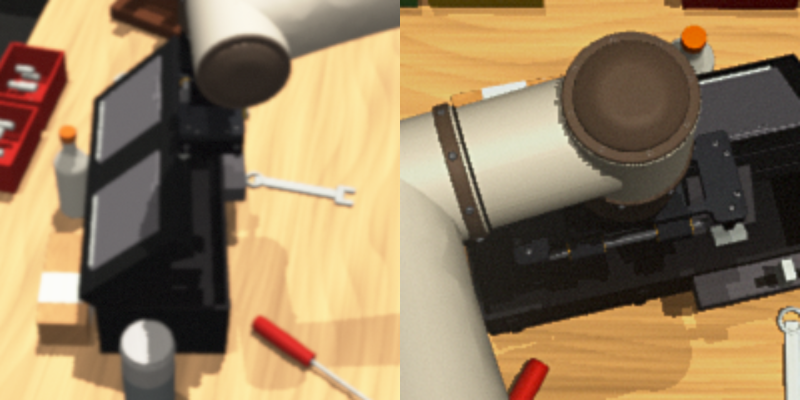

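The lid stands about half open (side crop, pixels 85–200 by 40–300). Both covers are flush at (130,110) and (125,210), the tab is held, and the bystanders stand where they were. I hand the job in.

```bash
python3 -c "
from h import *
print(bot.job_done())"
```

```text
the job is handed in; nothing more can be done
None
```

The job is handed in: I pressed both covers shut, the tug showed the lid was not caught so I left the catch alone, and I ended holding the lid by its tab at about 0.78 rad (44 degrees), with no bystander seen to move; the judge's verdict was not shown.

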